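# Change over the hardness reference block trays

### The arm

A 6-joint arm with a two-finger parallel gripper is mounted at the origin on the work surface. World frame = base frame: x ahead of the robot, y to its left, z up, the work surface at z = 0. Lengths are in mm, angles in degrees, forces in N, time in s.
With the tool pointing down it reaches from about 350 to 850 mm from the base axis. Payload 8.1 kg.
Tool frame: the origin (TCP) lies between the finger pads; the fingertips stand 17 mm ahead of it and the grasp point (between the pads) lies 2 mm behind it; z points along the fingers, y is the line along which they close (so a half turn about z gives the same grasp; the last joint's range is limited). The gripper opens to 85 mm and grips with 20 to 120 N. Pads are 22 mm wide; open, the fingers measure 114 mm over their backs; the gripper's body (76 mm by 85 mm) begins 54 mm behind the grasp point. The pads swing forward as they close: fully open they stand 13 mm farther back than shut.
Start: joints at [-77.143, 7.471, 85.268, -0, 87.261, -4.893], TCP at [182.941, -571.435, 248.292] pointing down, gripper open.
Joint ranges: [-169.43, 169.43], [-51.17, 129.36], [1.28, 143.12], [-76.62, 256.62], [0, 156.53], [-152.29, 152.29]. Speed limits (degrees/s): [136.94, 136.94, 159.86, 180, 180, 180].

### API

Orientations are given as [roll, pitch, yaw] about the fixed x, y, z axes, in that order (R = Rz(yaw) Ry(pitch) Rx(roll)).
In Python, from bench import sense, snapshot, hand_in, trace, place_of gives the robot as it stands.
- The arm moves only by the shell command python3 -m handwheel 'ROWS' [FORCE]. ROWS is JSON, a list of rows, each a list of 7 numbers: the opening, from -1 (shut) to 1 (fully open), then the shift along the tool's x, y, z in cm, then the turn, a rotation vector about the tool's x, y, z in rad. A call has 1 to 12 rows; each row shifts and turns the commanded pose from where the row before left it, along the tool's axes as they then stand; what a row does not reach is not made up. A row lasts 1/12 s, in which the tool goes at most 41.7 mm and 7.16 degrees, less where a joint would pass 70% of its speed; a pose out of reach is approached as far as the arm can. A call with a gripper value outside its range is refused whole. The fingers move at their own pace and stop on an object; FORCE is the grip in N (left out, the last holds). Time passes only in rows, so rows that do not move let the fingers close. It gives the time, the measured TCP pose, the force, the opening and the grip force at its end, in the units of the state.
- sense(): the state, without advancing time (a new reading comes with each control period).
- snapshot(name): name is "scene" or "side" or "wrist"; returns a dict with "image" (400x640x3 uint8, red, green, blue), "intrinsics" (3x3 intrinsics, pixels), "R" (3x3) and "t" (3): a world point X has camera coordinates R X + t. Camera axes: x right, y down, z forward; pixel columns grow to the right and rows downward; lengths in mm; the calibration is good to about 2 mm. A picture is of the moment at which its call begins. There is no depth.
- hand_in(): hands the job in; it is judged then, once.
Trained networks look in a picture, given as the dict that the camera call returned (one of the last four; its "shot" number tells which), for a name from the list of things; names that differ only in an ending like _2 or _b are one class to them, and where a whole thing is asked for, a point or a joint stands for the part that bears it (a point fixed in the world has none). Each returns a list of dicts, best first, with "conf" (0 to 1); they miss things now and then, are a little off and sometimes report something else, mostly with a low value. They report only what shows in the picture. A call takes as long as a camera call.
- trace(picture, query): "pixels" (400x640 bool, what is visible of it).
- place_of(picture, query): "location" ([x, y, z] in mm, in world coordinates, good to about 4 mm: a listed point, or the origin of a listed thing).
The state is a dict: "time": time; "joint_pos": joint angles; "qd": joint speeds; "joint_efforts": joint torques, N m; "tool_pos": TCP position; "tcp_rot": TCP orientation; "ft_force": force on the tool from outside, world axes, zero at the start; "wrist_torque": the same for the moment, N m; "finger_gap": finger opening in mm; "grip_force": force on a finger pad.
Only numpy, scipy, OpenCV 4.12 (cv2) and the standard library are available. Lean on these libraries where they do the work, as an engineer would, in place of code of your own. Each camera call takes 0.05 s, during which the arm holds its last target. There are 200 camera calls.

### The job

The next check needs the blocks in the blue tray: push the yellow tray, which was left standing out, fully home, and draw the blue tray steadily all the way out to its stop with a fingertip hooked behind its lip. Only push or pull on the lips, in either order: do not pinch a lip, do not slam a tray, do not touch or lift the polished blocks, and leave the red tray shut and the things around the work where they are.

Things in the scene. Friction and masses are not known exactly. Their poses are not given: they have to be found in the camera images.
- cabinet: low grey steel drawer unit fixed on the bench, 350 wide (y) x 190 deep (x) x 67 high with a rubber mat on top. Origin: middle of its front face at bench height; +x points from its front into its depth, y along its front, z up. Three trays lie side by side in it, 114 from centre to centre (which colour is in which bay varies), and slide out of its front along the cabinet's -x.
- blue_tray (a joint): how far the blue tray is out (m): 0 = home, 0.14 = out at its stop. It starts home. Runs on plain slides with about 2.5 N of friction and stays where it is left.
- blue_lip_top (a point): middle of the top edge of the blue pull lip (the tray to bring out), 49 above the bench; axes as the cabinet; moves with the tray. The lip is an upright plate 100 long (y), 4 thick with a 6 thick rounded top edge (this point in mid-thickness), at the front of an open finger well: behind it (+x) 42 clear to the tray's front plate (58 high), well floor 26 below the lip's top, ends open.
- yellow_tray (a joint): how far the yellow tray is out (m): 0 = home, 0.14 = out at its stop. It starts 50 to 120 mm out. Runs on plain slides with about 2.5 N of friction and stays where it is left.
- yellow_lip_top (a point): middle of the top edge of the yellow pull lip (the tray left standing out), 49 above the bench; axes as the cabinet; moves with the tray. The lip is an upright plate 100 long (y), 4 thick with a 6 thick rounded top edge (this point in mid-thickness), at the front of an open finger well: behind it (+x) 42 clear to the tray's front plate (58 high), well floor 26 below the lip's top, ends open.
- red_tray (a joint): how far the red tray is out (m): 0 = home, 0.14 = out at its stop. It starts home. Runs on plain slides with about 2.5 N of friction and stays where it is left.
- red_lip_top (a point): middle of the top edge of the red pull lip (the tray that stays shut), 49 above the bench; axes as the cabinet; moves with the tray. The lip is an upright plate 100 long (y), 4 thick with a 6 thick rounded top edge (this point in mid-thickness), at the front of an open finger well: behind it (+x) 42 clear to the tray's front plate (58 high), well floor 26 below the lip's top, ends open.
- blue_lip: the blue pull lip itself (part of the tray); its origin is not on the lip but on the outer face of the tray front, at bench height, 44 behind (cabinet +x) the middle of the lip
- blue_strip: clear label holder on the front of the blue lip, 92 x 25 high x 2.5; its front face is 4.5 in front (cabinet -x) of the lip_top point; origin as the blue_lip body
- yellow_lip: the yellow pull lip itself (part of the tray); its origin is not on the lip but on the outer face of the tray front, at bench height, 44 behind (cabinet +x) the middle of the lip
- yellow_strip: clear label holder on the front of the yellow lip, 92 x 25 high x 2.5; its front face is 4.5 in front (cabinet -x) of the lip_top point; origin as the yellow_lip body
- blue_block0: round polished steel hardness reference block, 60 dia x 10 thick, loose in pocket 1 from the front of the blue tray, its top 25 above the bench. Origin: centre of its underside
- blue_block1: round polished steel hardness reference block, 60 dia x 10 thick, loose in pocket 2 from the front of the blue tray, its top 25 above the bench. Origin: centre of its underside
- yellow_block0: round polished steel hardness reference block, 60 dia x 10 thick, loose in pocket 1 from the front of the yellow tray, its top 25 above the bench. Origin: centre of its underside
- yellow_block1: round polished steel hardness reference block, 60 dia x 10 thick, loose in pocket 2 from the front of the yellow tray, its top 25 above the bench. Origin: centre of its underside
- anvil: steel V-anvil for round specimens: disc 40 dia x 22 high with two ridges on top, 31 high overall; loose, to be left alone. Origin: centre of its underside
- bottle: white wash bottle with red cap, 54 dia x 130 high; loose, to be left alone. Origin: centre of its underside
- loupe: black magnifier, 42 dia x 40 high, standing on the back half of the drawer unit; loose, to be left alone. Origin: centre of its underside
- indenter_case: dark wooden indenter case, 70 x 46 x 24; loose, to be left alone. Origin: centre of its underside

How it is judged (in metres and radians):
On the way:
1. the blue tray comes out drawn by a finger behind its lip (value of joint blue_tray above 0.04 m and contact force between the fingers and blue_lip above 0.5 N), for 0.05 s.
At the end, for the whole second after the job is handed in: Blue tray out to its stop (at least 132 of 140 mm), yellow and red trays home (within 6 mm), all at rest, every reference block lying in its pocket, the bystanders within 15 mm of where they were (value of joint blue_tray above 0.132 m and value of joint each of yellow_tray, red_tray below 0.006 m and velocity of joint blue_tray between -0.01 and 0.01 m/s and velocity of joint yellow_tray between -0.01 and 0.01 m/s and not (z of blue_block0 in the frame of blue_lip_top above -0.026 m) and not (z of blue_block1 in the frame of blue_lip_top above -0.026 m) and not (z of yellow_block0 in the frame of yellow_lip_top above -0.026 m) and not (z of yellow_block1 in the frame of yellow_lip_top above -0.026 m) and distance of each of anvil, bottle, loupe, indenter_case from where it was at the start of the episode below 0.015 m); the robot touches nothing.
It fails at once if a lip is pinched: pressed on its front and its back at once ((contact force between the fingers and blue_lip above 3 N and contact force between the fingers and blue_strip above 3 N) or (contact force between the fingers and yellow_lip above 3 N and contact force between the fingers and yellow_strip above 3 N)).
It fails at once if a tray is slammed (over 0.4 m/s) (velocity of joint any of blue_tray, yellow_tray above 0.4 m/s or velocity of joint any of blue_tray, yellow_tray below -0.4 m/s).
It fails at once if a reference block is touched (over 1 N) or lifted more than 8 mm in its tray (contact force between any of the fingers, the arm and blue_block0 above 1 N or contact force between any of the fingers, the arm and blue_block1 above 1 N or contact force between any of the fingers, the arm and yellow_block0 above 1 N or contact force between any of the fingers, the arm and yellow_block1 above 1 N or z of any of blue_block0, blue_block1 in the frame of blue_lip_top above -0.026 m or z of any of yellow_block0, yellow_block1 in the frame of yellow_lip_top above -0.026 m).
It fails at once if the red tray is pulled out (value of joint red_tray above 0.015 m).
It fails at once if a bystander is moved more than 15 mm (distance of any of anvil, bottle, loupe, indenter_case from where it was at the start of the episode above 0.015 m).
It also fails if it takes over 45 s, if anything falls off the work surface, if the arm or the gripper's body presses on something with over 40 N, if the wrist force passes 120 N, or if a joint passes its speed limit or range.

## Working session

There is one attempt and no reset: what is moved stays moved. The work goes in short steps, Python scripts to look and compute and a shell command to move; the robot and the scene stay as the last step left them, time stands still between calls to the robot, and variables do not carry over. Pictures are saved under pics/ and viewed, at most 10 in all, crops included, and the job is handed in when it is done.

```bash
mkdir -p pics; python3 - <<'E'
from bench import *
import cv2
print(sense())
for c in ("scene","side"):
    s=snapshot(c); cv2.imwrite(f"pics/{c}0.png",s["image"][:,:,::-1])
    for q in ("cabinet","blue_lip_top","yellow_lip_top","red_lip_top","blue_lip","yellow_lip","anvil","bottle","loupe","indenter_case"):
        r=place_of(s,q); print(c,q,[([round(float(v)) for v in d["location"]],round(float(d["conf"]),2)) for d in r[:2]])
E
```

```text
{'time': 0.0, 'joint_pos': array([-7.71404225e+01,  7.51419737e+00,  8.53289305e+01, -2.13513988e-04,
        8.72627597e+01, -4.89127176e+00]), 'qd': array([-0.01456163,  0.02554739,  0.02966476,  0.0140661 ,  0.07193551,
        0.08368228]), 'joint_efforts': array([ 1.75577494e-03, -5.69391096e+01, -5.00549805e+01, -1.43163466e-04,
        1.48995803e-02,  6.39242148e-05]), 'tool_pos': array([ 182.84849761, -570.9126607 ,  247.25725303]), 'tcp_rot': array([-1.79894480e+02, -8.81603754e-03,  1.77508515e+01]), 'ft_force': array([-0.20272733, -0.24652225,  0.40358063]), 'wrist_torque': array([-0.01621396, -0.02430635, -0.07483184]), 'grip_force': 0.0, 'finger_gap': 85.11712815624281}
scene cabinet [([638, -86, 1], 0.61)]
scene blue_lip_top [([593, -201, 47], 0.76), ([449, -364, 0], 0.7)]
scene yellow_lip_top [([529, 28, 49], 0.92)]
scene red_lip_top [([596, -81, 55], 0.57)]
scene blue_lip []
scene yellow_lip []
scene anvil [([486, 187, 4], 0.5)]
scene bottle [([614, -375, 4], 0.96)]
scene loupe [([754, -130, 66], 0.64)]
scene indenter_case [([449, -366, 0], 0.59)]
side cabinet [([642, -87, -2], 0.76), ([639, -200, 3], 0.26)]
side blue_lip_top [([592, -198, 48], 0.72), ([639, -197, 1], 0.52)]
side yellow_lip_top [([526, 25, 49], 0.59), ([613, -370, 0], 0.58)]
side red_lip_top [([594, -84, 49], 0.88)]
side blue_lip [([638, -198, 0], 0.62)]
side yellow_lip [([637, -199, 4], 0.57), ([572, 32, 0], 0.51)]
side anvil [([487, 189, -3], 0.49)]
side bottle [([615, -373, -1], 0.89)]
side loupe [([754, -132, 68], 0.48)]
side indenter_case [([449, -364, -1], 0.66)]
```

View pics/scene0.png

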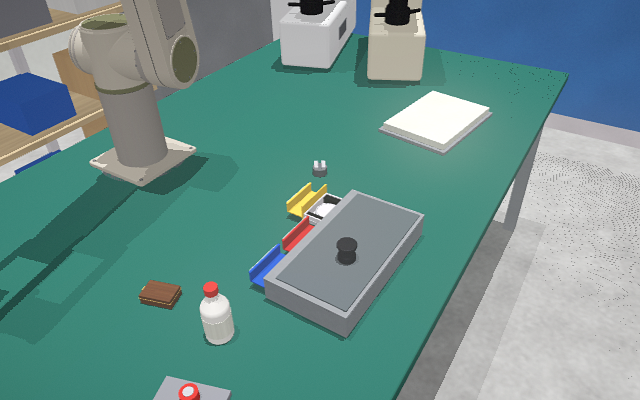

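View pics/side0.png

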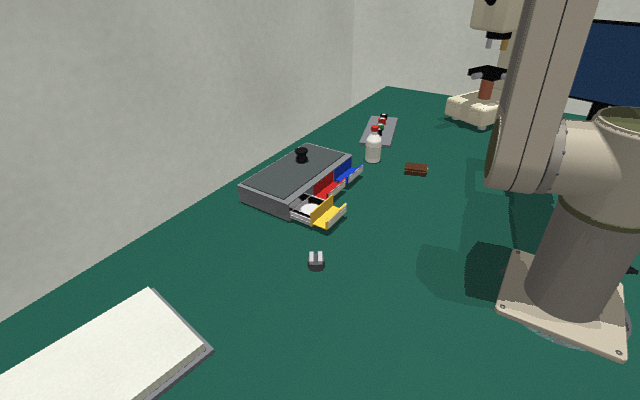

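The scene view shows the trays in the order blue (265,265), red (297,235) and yellow (305,200, standing out). The bottle is at (217,315), the case at (160,293) and the anvil at (320,168). The side view agrees. The lips give a cabinet yaw of about -1°, blue lip (592,-199), red (595,-83) and yellow about 70 mm out at (527,27), all at heights near 49. That fits the 114 spacing.

I'll push yellow home first, with the fingers shut.

```bash
python3 -m handwheel '[[-1,0,0,0,0,0,0.11],[-1,0,0,0,0,0,0.11],[-1,0,0,0,0,0,0.10],[-1,1.5,-3,0,0,0,0],[-1,1.5,-3,0,0,0,0],[-1,1.5,-3,0,0,0,0],[-1,1.5,-3,0,0,0,0],[-1,1.5,-3,0,0,0,0],[-1,1.5,-3,0,0,0,0],[-1,1.5,-3,0,0,0,0],[-1,1.5,-3,0,0,0,0],[-1,1.5,-3,0,0,0,0]]' 20
python3 -m handwheel '[[-1,1.5,-3,0,0,0,0],[-1,1.5,-3,0,0,0,0],[-1,1.5,-3,0,0,0,0],[-1,1.5,-3,0,0,0,0],[-1,1.5,-3,0,0,0,0],[-1,1.5,-3,0,0,0,0],[-1,1.5,-3,0,0,0,0],[-1,1.5,-3,0,0,0,0],[-1,1.5,-3,0,0,0,0],[-1,1.5,-3,0,0,0,0],[-1,0,0,0,0,0,0],[-1,0,0,0,0,0,0]]'
python3 - <<'E'
from bench import *
import cv2
s=snapshot("wrist"); cv2.imwrite("pics/wrist1.png",s["image"][:,:,::-1])
for q in ("cabinet","blue_lip_top","yellow_lip_top","red_lip_top"):
    print(q,[([round(float(v)) for v in d["location"]],round(float(d["conf"]),2)) for d in place_of(s,q)[:2]])
E
```

```text
time: 2.1
tool_pos: [321.1, -301.4, 248.5]
tcp_rot: [180.0, -0.0, -0.6]
ft_force: [0.8, 0.4, 0.2]
finger_gap: -0.1
grip_force: 0.0
time: 3.1
tool_pos: [474.0, -2.8, 248.2]
tcp_rot: [-180.0, 0.0, -0.4]
ft_force: [1.1, -0.1, -0.0]
finger_gap: -0.2
grip_force: 0.0
cabinet []
blue_lip_top [([593, -196, 48], 0.72), ([609, 32, 17], 0.69)]
yellow_lip_top [([527, 33, 44], 0.95)]
red_lip_top [([594, -82, 49], 0.82)]
```

```bash
python3 -m handwheel '[[-1,0,-1,2.5,0,0,0],[-1,0,-1,2.5,0,0,0],[-1,0,-1.2,2.5,0,0,0],[-1,0,0,2.5,0,0,0],[-1,0,0,2.5,0,0,0],[-1,0,0,2.5,0,0,0],[-1,0,0,2.5,0,0,0],[-1,0,0,2.5,0,0,0],[-1,1,0,0,0,0,0],[-1,1,0,0,0,0,0],[-1,0.5,0,0,0,0,0],[-1,0,0,0,0,0,0]]'
python3 - <<'E'
from bench import *
import cv2
s=snapshot("wrist"); cv2.imwrite("pics/wrist2.png",s["image"][:,:,::-1])
for c in ("scene","side"):
    print(c,[([round(float(v)) for v in d["location"]],round(float(d["conf"]),2)) for d in place_of(snapshot(c),"yellow_lip_top")[:2]])
E
```

```text
time: 4.35
tool_pos: [500.2, 26.5, 48.8]
tcp_rot: [180.0, -0.1, -0.7]
ft_force: [1.3, -0.1, -0.4]
finger_gap: -0.1
grip_force: 0.0
scene [([529, 31, 51], 0.92)]
side [([524, 29, 49], 0.64)]
```

View pics/wrist2.png

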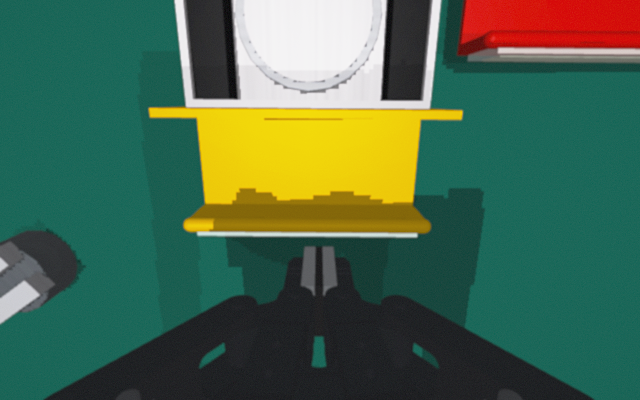

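The wrist view shows the shut fingers at (319,270), squarely in front of the yellow lip, which spans columns 184–432, with a small gap. Next I push at about 90 mm/s.

```bash
python3 -m handwheel '[[-1,0.4,0,0,0,0,0],[-1,0.4,0,0,0,0,0],[-1,0.4,0,0,0,0,0],[-1,0.6,0,0,0,0,0],[-1,0.7,0,0,0,0,0],[-1,0.7,0,0,0,0,0],[-1,0.7,0,0,0,0,0],[-1,0.7,0,0,0,0,0],[-1,0.7,0,0,0,0,0],[-1,0.7,0,0,0,0,0],[-1,0.4,0,0,0,0,0],[-1,0.2,0,0,0,0,0]]'
python3 -m handwheel '[[-1,0.3,0,0,0,0,0],[-1,0.3,0,0,0,0,0],[-1,0.2,0,0,0,0,0],[-1,0.2,0,0,0,0,0]]'
```

```text
time: 5.6
tool_pos: [565.8, 26.7, 48.2]
tcp_rot: [-180.0, -0.0, -0.6]
ft_force: [-3.5, -0.4, 2.3]
finger_gap: 0.1
grip_force: 1.3
time: 5.93
tool_pos: [575.1, 26.6, 48.2]
tcp_rot: [180.0, 0.0, -0.6]
ft_force: [-1.7, -1.7, 0.6]
finger_gap: 0.0
grip_force: 1.3
```

```bash
python3 -m handwheel '[[-1,0.2,0,0,0,0,0],[-1,0.2,0,0,0,0,0],[-1,0.2,0,0,0,0,0]]';python3 -m handwheel '[[-1,0.2,0,0,0,0,0],[-1,0.1,0,0,0,0,0]]'
```

```text
time: 6.18
tool_pos: [581.1, 26.5, 48.2]
tcp_rot: [180.0, 0.0, -0.6]
ft_force: [-2.1, -1.2, -0.3]
finger_gap: 0.3
grip_force: 1.3
time: 6.35
tool_pos: [581.4, 26.5, 48.0]
tcp_rot: [180.0, 0.4, -0.6]
ft_force: [-23.2, -3.3, 18.1]
finger_gap: -0.3
grip_force: 11.5
```

It stopped firmly at x = 581.5, which puts the lip at 597: home. Next: back off, rise, and go over the blue finger well.

```bash
python3 -m handwheel '[[-1,-0.5,0,0,0,0,0],[-1,-1,0,0,0,0,0],[-1,-1,0,0,0,0,0],[-1,-0.5,0,-2,0,0,0],[-1,0,0,-3,0,0,0],[-1,0,0,-3,0,0,0],[-1,0,2.5,0,0,0,0],[-1,1,2.5,0,0,0,0],[-1,1,2.5,0,0,0,0],[-1,1,2.5,0,0,0,0],[-1,1,2.5,0,0,0,0],[-1,1,2.5,0,0,0,0]]'
python3 -m handwheel '[[-1,1,2.5,0,0,0,0],[-1,1,2.5,0,0,0,0],[-1,0,2.5,0,0,0,0],[-1,0,0,0,0,0,0],[-1,0,0,0,0,0,0]]'
python3 - <<'E'
from bench import *
import cv2
s=snapshot("wrist"); cv2.imwrite("pics/wrist3.png",s["image"][:,:,::-1])
for c in ("wrist","scene","side"):
  p=snapshot(c)
  for q in ("blue_lip_top","yellow_lip_top","red_lip_top"): print(c,q,[([round(float(v)) for v in d["location"]],round(float(d["conf"]),2)) for d in place_of(p,q)[:2]])
E
```

```text
time: 7.35
tool_pos: [603.7, -124.9, 128.9]
tcp_rot: [180.0, -0.1, -0.6]
ft_force: [0.6, 0.5, -0.1]
finger_gap: -0.2
grip_force: 0.0
time: 7.77
tool_pos: [622.2, -200.2, 128.5]
tcp_rot: [180.0, -0.1, -0.7]
ft_force: [0.1, -0.3, -0.3]
finger_gap: -0.0
grip_force: 0.0
wrist blue_lip_top [([591, -198, 50], 0.78)]
wrist yellow_lip_top []
wrist red_lip_top [([593, -86, 53], 0.88)]
scene blue_lip_top [([592, -201, 47], 0.84)]
scene yellow_lip_top [([599, 30, 52], 0.84)]
scene red_lip_top [([594, -82, 53], 0.87)]
side blue_lip_top [([591, -197, 48], 0.61)]
side yellow_lip_top [([599, 26, 47], 0.75), ([758, -136, 67], 0.49)]
side red_lip_top [([488, 190, -2], 0.64), ([447, -368, 1], 0.59)]
```

View pics/wrist3.png

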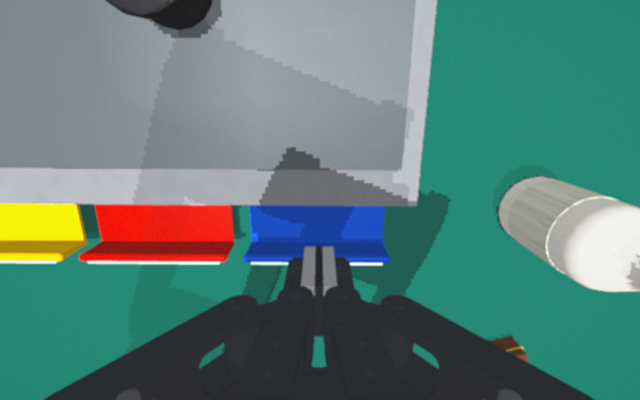

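The wrist view shows all three lips in line. The shut fingers at (319,255) are centred along the blue lip (columns 247–388, row ~255). The well's centre is x≈615, so I shift back 7 mm and go down.

```bash
python3 -m handwheel '[[-1,-0.7,0,1,0,0,0],[-1,0,0,1.5,0,0,0],[-1,0,0,1.5,0,0,0],[-1,0,0,1.2,0,0,0],[-1,0,0,1,0,0,0],[-1,0,0,1,0,0,0],[-1,0,0,0.7,0,0,0],[-1,0,0,0,0,0,0]]'
python3 -m handwheel '[[-1,-0.3,0,0,0,0,0],[-1,-0.3,0,0,0,0,0],[-1,-0.3,0,0,0,0,0],[-1,-0.2,0,0,0,0,0],[-1,-0.2,0,0,0,0,0],[-1,-0.2,0,0,0,0,0]]'
```

```text
time: 9.08
tool_pos: [613.7, -198.4, 47.2]
tcp_rot: [-179.9, 0.1, -0.6]
ft_force: [0.3, -0.3, -0.8]
finger_gap: -0.3
grip_force: 0.0
time: 9.58
tool_pos: [600.3, -198.9, 50.2]
tcp_rot: [180.0, -0.1, -0.6]
ft_force: [2.4, -0.1, 1.6]
finger_gap: 0.2
grip_force: 1.3
```

```bash
python3 -m handwheel '[[-1,-0.4,0,0,0,0,0],[-1,-0.6,-0.02,0,0,0,0],[-1,-0.7,-0.02,0,0,0,0],[-1,-0.7,-0.02,0,0,0,0],[-1,-0.7,-0.02,0,0,0,0],[-1,-0.7,-0.02,0,0,0,0],[-1,-0.7,-0.02,0,0,0,0],[-1,-0.7,-0.02,0,0,0,0],[-1,-0.7,-0.02,0,0,0,0],[-1,-0.7,-0.02,0,0,0,0],[-1,-0.6,-0.02,0,0,0,0],[-1,-0.5,-0.02,0,0,0,0]]'
python3 - <<'E'
from bench import *
for c in ("scene","side"):
  print([([round(float(v)) for v in d["location"]],round(float(d["conf"]),2)) for d in place_of(snapshot(c),"blue_lip_top")[:2]])
E
```

```text
time: 10.58
tool_pos: [521.9, -195.6, 49.1]
tcp_rot: [-180.0, 0.0, -0.6]
ft_force: [3.1, -2.8, -0.5]
finger_gap: -0.1
grip_force: 1.4
[([507, -198, 51], 0.81)]
[([508, -199, 48], 0.97), ([486, 188, -3], 0.26)]
```

```bash
python3 -m handwheel '[[-1,-0.5,-0.02,0,0,0,0],[-1,-0.6,-0.02,0,0,0,0],[-1,-0.6,-0.02,0,0,0,0],[-1,-0.6,-0.02,0,0,0,0],[-1,-0.6,-0.02,0,0,0,0],[-1,-0.5,-0.02,0,0,0,0],[-1,-0.4,0,0,0,0,0],[-1,-0.3,0,0,0,0,0],[-1,-0.2,0,0,0,0,0],[-1,-0.2,0,0,0,0,0]]'
python3 -m handwheel '[[-1,-0.2,0,0,0,0,0],[-1,-0.2,0,0,0,0,0],[-1,-0.2,0,0,0,0,0]]'
python3 -m handwheel '[[-1,-0.2,0,0,0,0,0],[-1,-0.2,0,0,0,0,0]]'
```

```text
time: 11.62
tool_pos: [477.7, -194.0, 49.4]
tcp_rot: [-180.0, -0.0, -0.6]
ft_force: [2.3, -2.0, -1.0]
finger_gap: -0.1
grip_force: 1.3
time: 11.87
tool_pos: [471.8, -193.9, 49.3]
tcp_rot: [-180.0, -0.0, -0.6]
ft_force: [2.4, -1.7, -0.5]
finger_gap: -0.2
grip_force: 1.3
time: 12.03
tool_pos: [467.7, -193.9, 49.3]
tcp_rot: [-180.0, -0.0, -0.6]
ft_force: [2.4, 0.1, -0.1]
finger_gap: -0.4
grip_force: 1.3
```

```bash
python3 -m handwheel '[[-1,-0.2,0,0,0,0,0],[-1,-0.1,0,0,0,0,0]]'; python3 -m handwheel '[[-1,-0.1,0,0,0,0,0],[-1,-0.1,0,0,0,0,0]]'
```

```text
time: 12.2
tool_pos: [465.9, -193.9, 49.6]
tcp_rot: [180.0, -0.2, -0.6]
ft_force: [12.8, 0.6, -8.3]
finger_gap: 0.4
grip_force: 6.7
time: 12.37
tool_pos: [465.7, -193.9, 49.8]
tcp_rot: [180.0, -0.4, -0.6]
ft_force: [23.1, 0.5, -16.7]
finger_gap: -0.0
grip_force: 11.5
```

The pull force has risen to 23 N at x = 466, so blue is at its stop. I move to the middle of the well, rise clear and check.

```bash
python3 -m handwheel '[[-1,0.4,0,0,0,0,0],[-1,0.6,0,0,0,0,0],[-1,0.2,0,0,0,0,0],[-1,0,0,-1,0,0,0],[-1,0,0,-2,0,0,0],[-1,0,0,-3,0,0,0],[-1,0,0,-3,0,0,0],[-1,0,0,-3,0,0,0],[-1,-2,0,-3,0,0,0],[-1,-3,0,0,0,0,0],[-1,-2,0,0,0,0,0],[-1,0,0,0,0,0,0]]'
python3 - <<'E'
from bench import *
import cv2
for c in ("wrist","scene","side"):
  p=snapshot(c); cv2.imwrite(f"pics/{c}9.png",p["image"][:,:,::-1])
  for q in ("blue_lip_top","yellow_lip_top","red_lip_top","anvil","bottle","loupe","indenter_case"): print(c,q,[([round(float(v)) for v in d["location"]],round(float(d["conf"]),2)) for d in place_of(p,q)[:1]])
E
```

```text
time: 13.37
tool_pos: [402.2, -193.3, 200.3]
tcp_rot: [180.0, 0.0, -0.6]
ft_force: [-0.5, 0.3, -1.0]
finger_gap: 0.1
grip_force: 0.0
wrist blue_lip_top [([450, -193, 52], 0.74)]
wrist yellow_lip_top [([538, -199, 12], 0.35)]
wrist red_lip_top []
wrist anvil []
wrist bottle []
wrist loupe []
wrist indenter_case [([446, -365, -3], 0.95)]
scene blue_lip_top [([450, -197, 47], 0.96)]
scene yellow_lip_top [([602, 31, 50], 0.92)]
scene red_lip_top [([597, -82, 53], 0.73)]
scene anvil [([484, 188, 5], 0.72)]
scene bottle [([611, -375, 2], 0.72)]
scene loupe [([756, -130, 67], 0.79)]
scene indenter_case [([449, -364, 3], 0.81)]
side blue_lip_top [([452, -198, 50], 0.67)]
side yellow_lip_top [([592, 26, 48], 0.56)]
side red_lip_top [([596, -85, 50], 0.84)]
side anvil [([488, 189, -5], 0.56)]
side bottle [([614, -372, 1], 0.64)]
side loupe [([755, -134, 64], 0.59)]
side indenter_case [([449, -366, -1], 0.68)]
```

View pics/wrist9.png

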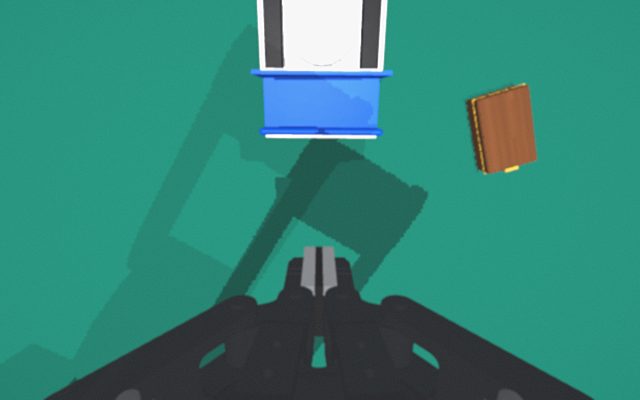

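View pics/scene9.png

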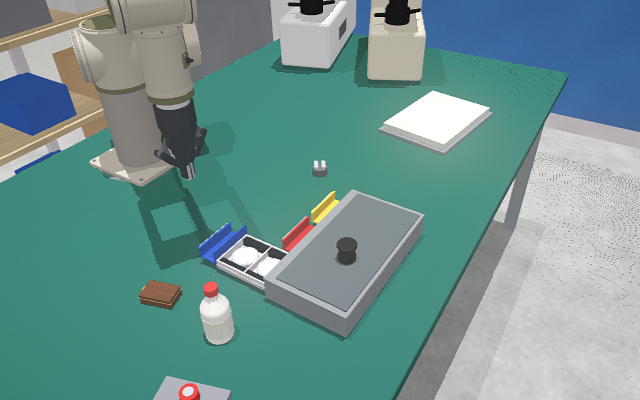

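The wrist view shows the blue lip at (320,132) with the fingers well clear. The scene view shows blue fully out (220,240) with both blocks in their pockets. Yellow (325,205) and red (297,233) are home in line, and the other things haven't moved.

```bash
python3 -c "from bench import hand_in; print(hand_in())"
```

```text
the job is handed in; nothing more can be done
None
```

I handed the job in at about 13 s with the blue tray drawn out to its stop and the yellow tray pushed home; the last pictures show the red tray shut, both blue blocks in their pockets and the bystanders unmoved, but hand-in returned no verdict.

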